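# Nest a foot cap hollow-side down and lay its pad

## Task

The black foot cap is lying on the bench with its hollow side up. Turn it over and seat it hollow side down, fully home in the rectangular pocket of the blue assembly nest; then lay the white round pad flat on the middle of the cap's back, not overhanging any edge. Leave the spray can, the screwdriver and the spring bolt where they are.

Things in the scene. Friction and masses are not known exactly. Their poses are not given: they have to be found in the camera images.
- cap: loose black plastic foot cap, a rectangular shell open on one side: 60 (its x) x 48 (its y) x 30 mm (its z), walls and closed back 4 mm thick, orange inside floor, about 60 g. Origin at the centre of the OUTER face of the closed back; z points from the back out through the open side (up at the start, down when done). Same after half a turn about z. Stands steadily on any side face
- nest: fixed nest: plate 150 (x) x 130 (y) x 4 mm, on it a blue frame 106 x 94 mm, top 14 mm above the bench, round a pocket 63 (x) x 51 (y) mm, floor at 4 mm. Both long sides (+y, -y) have a 40 mm wide finger gap in the middle. A low island 44 x 32 mm, top at 14 mm, stands mid-pocket and goes up inside the cap. Origin on the bench under the pocket centre, z up. Seated, the cap's back is at 34 mm
- pad: loose white round pad, 36 mm diameter, 8 mm thick, both faces alike, lying flat on the bench. Origin at the centre of its underside; z is its axis
- pad_mid (a point): the middle of the pad, half way through its thickness
- can: bystander: upright yellow spray can, 52 mm diameter, 150 mm high; origin at the centre of its underside
- screwdriver: bystander: screwdriver lying along its x, about 200 mm long; origin under its middle
- bolt: bystander: steel spring bolt lying along its x, 64 x 18 x 18 mm; origin under its middle
- bin: bystander, fixed: open blue bin of spare caps, 150 (x) x 180 (y) x 70 mm high; origin at the centre of its underside; not to be used

How it is judged (in metres and radians):
On the way:
1. the cap is seated hollow side down, fully home in the pocket of the nest (angle between cap's own z axis and vertical above 3.07 rad and horizontal distance between cap and nest below 0.004 m and z of cap in the frame of nest between 0.032 and 0.0355 m and angle between the x axis of cap and the x axis of nest, either way round below 0.1 rad), for 0.2 s.
At the end, for the whole second after the job is handed in: the cap sits hollow side down (within 4 degrees of level) in the nest's pocket, centred within 4 mm, its back no more than 1.5 mm above its seated height of 34 mm; the pad lies flat on the cap's back, its centre within 6 mm of the back's centre; both are released and at rest (all of step 1 and horizontal distance between pad and cap below 0.006 m and angle between the z axis of pad and the z axis of nest, either way round below 0.06 rad and z of pad_mid in the frame of nest between 0.0365 and 0.04 m and linear speed of each of cap, pad below 0.01 m/s and angular speed of each of cap, pad below 0.1 rad/s); the robot touches nothing.
It fails at once if the spray can is pushed more than 20 mm from its place or knocked over (distance of can from where it was at the start of the episode above 0.02 m or angle between can's own z axis and vertical above 0.5 rad).
It fails at once if the screwdriver is pushed more than 20 mm from its place or knocked over (distance of screwdriver from where it was at the start of the episode above 0.02 m).
It fails at once if the spring bolt is pushed more than 20 mm from its place or knocked over (distance of bolt from where it was at the start of the episode above 0.02 m).
It also fails if it takes over 72 s, if anything falls off the work surface, if the arm or the gripper's body presses on something with over 40 N, if the wrist force passes 120 N, or if a joint passes its speed limit or range.

## Robot

A 6-joint arm with a two-finger parallel gripper is mounted at the origin on the work surface. World frame = base frame: x ahead of the robot, y to its left, z up, the work surface at z = 0. Lengths are in m, angles in degrees, forces in N, time in s.
With the tool pointing down it reaches from about 0.25 to 0.725 m from the base axis. Payload 9.7 kg.
Tool frame: the origin (TCP) lies between the finger pads; the fingertips stand 19 mm ahead of it and the grasp point (between the pads) is the TCP; z points along the fingers, y is the line along which they close (so a half turn about z gives the same grasp; the last joint's range is limited). The gripper opens to 85 mm and grips with 20 to 120 N. Pads are 22 mm wide; open, the fingers measure 114 mm over their backs; the gripper's body (76 mm by 85 mm) begins 54 mm behind the grasp point. The pads swing forward as they close: fully open they stand 13 mm farther back than shut.
Start: joints at [69.041, 4.979, 10.078, 95.1, 0, 90], TCP at [0.197, 0.514, 0.25] pointing down, gripper open.
Joint ranges: [-179.16, 179.16], [-48.56, 103.87], [-65.8, 70.77], [-126.05, 130.52], [-82.76, 87.17], [-180, 180]. Speed limits (degrees/s): [127.2, 127.2, 147.25, 180, 180, 180].

## Interface

Orientations are given as [roll, pitch, yaw] about the fixed x, y, z axes, in that order (R = Rz(yaw) Ry(pitch) Rx(roll)).
In Python, from workcell import bot gives the robot as it stands. The module is installed in compiled form; this text tells all that it offers.
- The arm moves only by the shell command python3 -m crank 'ROWS' [OPENING] [FORCE]. ROWS is JSON, a list that holds one entry, the list of rows, each a list of 6 numbers: the shift along the world's x, y, z as a fraction of full scale, then the turn, a rotation vector about the world's x, y, z as a fraction of full scale. In form: [[[x, y, z, wx, wy, wz], ...]]. A call has 1 to 20 rows; each row shifts and turns the commanded pose from where the row before left it; what a row does not reach is not made up. Full scale, the value 1, is 20 mm for a shift and 0.12 rad for a turn. A row lasts 1/12 s, in which the tool goes at most 41.7 mm and 7.16 degrees, less where a joint would pass 70% of its speed; a pose out of reach is approached as far as the arm can. A call with a number of a shift or a turn outside -1 to 1 is refused whole. A call with a gripper value outside its range is refused whole. OPENING is the opening, from 0 (shut) to 1 (fully open), set as the call begins (- or left out, the last holds). The fingers move at their own pace and stop on an object; FORCE is the grip in N (left out, the last holds). Time passes only in rows, so rows that do not move let the fingers close. It gives the time, the measured TCP pose, the force, the opening and the grip force at its end, in the units of the state.
- bot.get_obs(): the state, without advancing time (a new reading comes with each control period).
- bot.camera(name): name is "side" or "top" or "wrist"; returns the picture (480x640x3 uint8, red, green, blue); there is no depth.
- bot.camera_model(name): a dict with "vertical_fov" (degrees; the focal length in pixels is half the picture's height over the tangent of half this angle, whatever the lens; pixels are square), "cx", "cy" (the principal point, pixels), "k1" (the pictures are not rectified: a ray, as slopes to the right and down, at radius r is drawn at 1 + k1 r^2 times it, then the intrinsics apply), "R" (3x3) and "t" (3): a world point X has camera coordinates R X + t. Camera axes: x right, y down, z forward; pixel columns grow to the right and rows downward; lengths in m; the calibration is good to about 2 mm. A picture is of the moment at which its call begins: read the wrist's pose just before it. camera_model takes no time and is no camera call; for the wrist camera it gives the pose at the moment of the call.
- bot.job_done(): hands the job in; it is judged then, once.
The state is a dict: "time": time; "q": joint angles; "qd": joint speeds; "joint_efforts": joint torques, N m; "ee_pos": TCP position; "tcp_rot": TCP orientation; "wrist_force": force on the tool from outside, world axes, zero at the start; "torque": the same for the moment, N m; "opening": finger opening in m; "grasp_force": force on a finger pad.
Only numpy, scipy, OpenCV 4.12 (cv2) and the standard library are available. Lean on these libraries where they do the work, as an engineer would, in place of code of your own. Each camera call takes 0.05 s, during which the arm holds its last target. There are 200 camera calls.

## Working session

There is one attempt and no reset: what is moved stays moved. The work goes in short steps, Python scripts to look and compute and a shell command to move; the robot and the scene stay as the last step left them, time stands still between calls to the robot, and variables do not carry over. Pictures are saved under pics/ and viewed, at most 11 in all, crops included, and the job is handed in when it is done.

```bash
mkdir -p pics; ls; python3 - <<'E'
from workcell import bot
import cv2,numpy as np
print(bot.get_obs())
for n in ("side","top","wrist"):
    m=bot.camera_model(n);print(n,m)
    cv2.imwrite(f"pics/{n}0.png",bot.camera(n)[:,:,::-1])
E
```

```text
pics
{'time': 0.0, 'q': array([6.90406417e+01, 5.01097276e+00, 1.00356902e+01, 9.51009107e+01,
       2.34004880e-03, 8.99995384e+01]), 'qd': array([-0.04711072,  0.04484971,  0.00316703, -0.02685826, -0.03363232,
        0.00370163]), 'joint_efforts': array([ 4.20483586e-03, -5.20382953e+01,  4.64804649e+01,  1.62023969e-02,
       -4.06908640e-07, -6.05798078e-06]), 'ee_pos': array([0.19665394, 0.51341956, 0.24959536]), 'tcp_rot': array([-1.79923807e+02, -2.34066058e-03,  1.59041100e+02]), 'wrist_force': array([0.05894519, 0.51913458, 0.3844756 ]), 'torque': array([ 7.02995748e-03, -2.60161516e-02,  9.33321338e-05]), 'grasp_force': 0.0, 'opening': 0.08547014514280565}
side {'vertical_fov': 51.76307738471615, 'cx': 320.6721500717078, 'cy': 239.26410480547358, 'k1': 0.022829154273162802, 'R': array([[-0.91977972, -0.39223166, -0.01263283],
       [-0.18529053,  0.46243111, -0.86707836],
       [ 0.3459374 , -0.79518035, -0.49801157]]), 't': array([0.53723324, 0.12063596, 0.81791013])}
top {'vertical_fov': 57.736646120257134, 'cx': 323.08168838630434, 'cy': 239.31589310510086, 'k1': -0.07108780505332549, 'R': array([[-0.04929785, -0.99878243, -0.00183787],
       [-0.97105046,  0.04835951, -0.2339281 ],
       [ 0.23373215, -0.00974749, -0.97225216]]), 't': array([0.01296633, 0.58071546, 1.05374607])}
wrist {'vertical_fov': 65.80610065562583, 'cx': 317.41764909021697, 'cy': 242.01569630851895, 'k1': -0.0627686788055214, 'R': array([[ 0.3572265 ,  0.93401696, -0.00124172],
       [ 0.89771632, -0.34297522,  0.27653827],
       [ 0.25786555, -0.09990151, -0.9610021 ]]), 't': array([-0.54917997, -0.03666858,  0.37873544])}
```

View pics/top0.png

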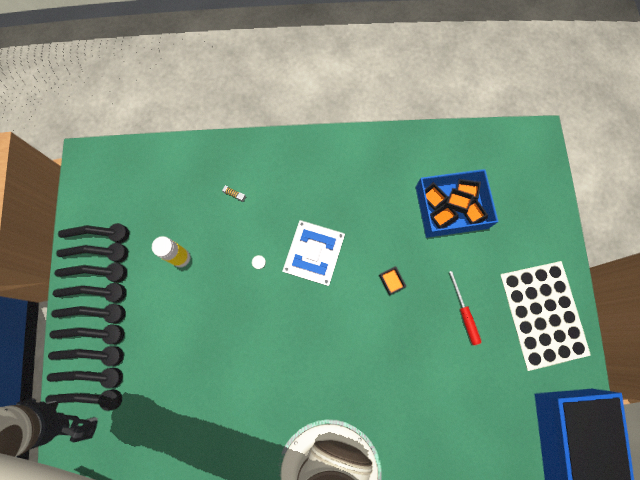

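View pics/side0.png

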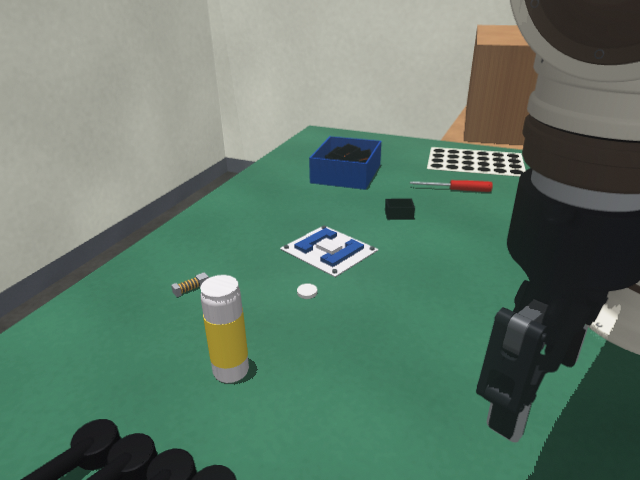

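The top view shows the cap at about (392,280), the nest at (314,253), the pad at (258,262), the can base at about (182,264), the bolt at (233,193) and the screwdriver at about (465,308). The side view agrees: cap (400,208), pad (307,291).

```bash
cat > h.py <<'E'
import cv2,numpy as np
from workcell import bot
def K(m):
    f=240/np.tan(np.radians(m["vertical_fov"]/2)); return np.array([[f,0,m["cx"]],[0,f,m["cy"]],[0,0,1]]),np.array([m["k1"],0,0,0])
def rays(m,px):
    k,d=K(m); u=cv2.undistortPoints(np.float64(px).reshape(-1,1,2),k,d).reshape(-1,2)
    R=np.array(m["R"]);c=-R.T@np.array(m["t"])
    return c,np.c_[u,np.ones(len(u))]@R
def plane(m,px,z):
    c,d=rays(m,px); return c+d*((z-c[2])/d[:,2])[:,None]
def tri(m1,p1,m2,p2):
    (c1,d1),(c2,d2)=rays(m1,[p1]),rays(m2,[p2]);d1,d2=d1[0],d2[0]
    s=np.linalg.lstsq(np.c_[d1,-d2],c2-c1,rcond=None)[0]
    a,b=c1+s[0]*d1,c2+s[1]*d2; return (a+b)/2,np.linalg.norm(a-b)
def hsv(im): return cv2.cvtColor(im,cv2.COLOR_RGB2HSV)
def blobs(mask,lo=20,hi=1e6):
    cs,_=cv2.findContours(mask.astype(np.uint8),cv2.RETR_EXTERNAL,cv2.CHAIN_APPROX_NONE)
    return sorted([c for c in cs if lo<=cv2.contourArea(c)<=hi],key=cv2.contourArea,reverse=True)
def cen(c):
    M=cv2.moments(c);return np.array([M["m10"],M["m01"]])/M["m00"]
def rect_w(m,c,z):
    P=plane(m,c.reshape(-1,2),z)[:,:2]; return cv2.minAreaRect((P*1000).astype(np.float32))
E
python3 - <<'E'
from h import *
im=cv2.imread("pics/top0.png")[:,:,::-1];s=cv2.imread("pics/side0.png")[:,:,::-1]
mt,ms=bot.camera_model("top"),bot.camera_model("side")
H=hsv(im.copy());Hs=hsv(s.copy())
def m(H,lo,hi,box):
    k=cv2.inRange(H,lo,hi);o=np.zeros_like(k);x0,x1,y0,y1=box;o[y0:y1,x0:x1]=k[y0:y1,x0:x1];return o
cap=blobs(m(H,(5,120,120),(25,255,255),(370,415,260,300)))[0]
capd=blobs(m(H,(0,0,0),(180,255,60),(370,415,255,305))|m(H,(5,120,120),(25,255,255),(370,415,260,300)))[0]
print("cap floor z4",rect_w(mt,cap,.004)," outer rim z30",rect_w(mt,capd,.03))
w=blobs(m(H,(0,0,170),(180,60,255),(275,350,210,295)))[0]
print("plate",rect_w(mt,w,.004))
b=blobs(m(H,(100,120,80),(125,255,255),(275,350,210,295)))
print("blue",[rect_w(mt,x,.014) for x in b[:2]], rect_w(mt,np.vstack(b[:2]),.014))
pad=blobs(m(H,(0,0,150),(180,80,255),(245,272,248,276)))[0]
ps=blobs(m(Hs,(0,0,150),(180,80,255),(290,325,278,305)))[0]
print("pad",plane(mt,[cen(pad)],.006),cv2.boundingRect(ps),tri(mt,cen(pad),ms,cen(ps)))
cs=blobs(m(Hs,(0,0,0),(180,255,60),(375,425,190,230)))[0]
print("cap side bbox",cv2.boundingRect(cs),"tri",tri(mt,cen(capd),ms,cen(cs)))
print("can,bolt,driver rough",plane(mt,[(182,264),(233,193),(450,272),(478,343)],0))
print("can side",plane(ms,[(230,372)],0))
E
```

```text
cap floor z4 ((473.7320251464844, -195.26231384277344), (52.44147491455078, 37.858917236328125), 22.170930862426758)  outer rim z30 ((469.55914306640625, -190.65126037597656), (57.2821159362793, 47.7294921875), 22.234874725341797)
plate ((562.32275390625, 11.067337036132812), (132.4971923828125, 152.3227081298828), 69.88042449951172)
blue [((527.3781127929688, 23.47516632080078), (90.98974609375, 31.368528366088867), 69.81031036376953), ((595.591552734375, -1.6549911499023438), (91.24381256103516, 31.4218692779541), 69.65850830078125)] ((561.4463500976562, 10.84975814819336), (91.21234893798828, 104.06046295166016), 69.84834289550781)
pad [[0.54273299 0.16169192 0.006     ]] (297, 283, 21, 13) (array([0.54213689, 0.1613304 , 0.00810147]), np.float64(0.000382805647409838))
cap side bbox (385, 199, 30, 21) tri (array([ 0.47149135, -0.1923354 ,  0.01623539]), np.float64(0.00035712075270463354))
can,bolt,driver rough [[ 0.5471857   0.37122609  0.        ]
 [ 0.74432946  0.23112513  0.        ]
 [ 0.48915362 -0.35538362  0.        ]
 [ 0.29743054 -0.40878861  0.        ]]
can side [[0.56461586 0.37793306 0.        ]]
```

```bash
python3 -m crank '[[[0.38,-0.98,0,0,0,-0.5],[0.38,-0.98,0,0,0,-0.55],[0.38,-0.98,0,0,0,-0.55],[0.38,-0.98,0,0,0,-0.55],[0.38,-0.98,0,0,0,-0.55],[0.38,-0.98,0,0,0,-0.55],[0.38,-0.98,0,0,0,-0.55],[0.38,-0.98,0,0,0,-0.55],[0.38,-0.98,0,0,0,-0.55],[0.38,-0.98,0,0,0,-0.55],[0.38,-0.98,0,0,0,-0.55],[0.38,-0.98,0,0,0,-0.55],[0.38,-0.98,0,0,0,-0.55],[0.38,-0.98,0,0,0,-0.55],[0.38,-0.98,0,0,0,-0.55],[0.38,-0.98,0,0,0,-0.55],[0.38,-0.98,0,0,0,-0.55],[0.38,-0.98,0,0,0,-0.55],[0.38,-0.98,0,0,0,-0.55],[0.38,-0.98,0,0,0,-0.55]]]' 1 40
python3 -m crank '[[[0.38,-0.98,0,0,0,-0.55],[0.38,-0.98,0,0,0,-0.55],[0.38,-0.98,0,0,0,-0.55],[0.38,-0.98,0,0,0,-0.55],[0.38,-0.98,-0.2,0,0,-0.55],[0.38,-0.98,-0.2,0,0,-0.55],[0.38,-0.98,-0.2,0,0,-0.55],[0.38,-0.98,-0.2,0,0,-0.55],[0.38,-0.98,-0.2,0,0,-0.55],[0.38,-0.98,-0.2,0,0,-0.55],[0.38,-0.98,-0.2,0,0,-0.55],[0.38,-0.98,-0.2,0,0,-0.6],[0.38,-0.98,-0.2,0,0,-0.6],[0.38,-0.98,-0.2,0,0,-0.6],[0.38,-0.98,-0.2,0,0,-0.6],[0.38,-0.98,-0.2,0,0,-0.6],[0,0,0,0,0,0],[0,0,0,0,0,0]]]'
cat > look.py <<'E'
from h import *
import sys
o=bot.get_obs();m=bot.camera_model("wrist");im=bot.camera("wrist")
cv2.imwrite(f"pics/{sys.argv[1]}.png",im[:,:,::-1])
print("q",o["q"].round(1),"tcp",o["ee_pos"].round(4),o["tcp_rot"].round(1),"t",o["time"])
H=hsv(im.copy())
org=cv2.inRange(H,(5,120,100),(25,255,255)); 
for c in blobs(org,300)[:2]:
    print("orange",cen(c),cv2.contourArea(c),rect_w(m,c,.004))
blk=cv2.inRange(H,(0,0,0),(180,255,70))|org
for c in blobs(blk,800)[:4]: print("blk",cen(c).round(),cv2.contourArea(c),rect_w(m,c,.03))
E
python3 look.py w1
```

```text
time: 1.82
ee_pos: [0.3489, 0.1206, 0.2502]
tcp_rot: [-180.0, -0.0, 83.6]
wrist_force: [-0.3, 0.5, 0.8]
opening: 0.0857
grasp_force: 0.0
time: 3.32
ee_pos: [0.4701, -0.1924, 0.2015]
tcp_rot: [-179.9, 0.1, 21.5]
wrist_force: [0.1, -0.1, 1.4]
opening: 0.0854
grasp_force: 0.0
q [-22.3  -1.4  -1.9  89.6   0.  136.2] tcp [ 0.4701 -0.1924  0.2015] [-1.799e+02  1.000e-01  2.150e+01] t 3.3167
orange [317.88805365 216.31837276] 2261.5 ((470.70440673828125, -192.533447265625), (48.23207092285156, 39.97871398925781), 22.468374252319336)
orange [578.15337515 100.22924134] 2232.0 ((646.8646850585938, -361.1982116699219), (35.84084701538086, 50.91156005859375), 29.58584976196289)
blk [315. 394.] 79931.0 ((350.372314453125, -242.603271484375), (330.301025390625, 725.4747314453125), 21.54265022277832)
blk [599.  77.] 10731.5 ((663.9625244140625, -367.2577819824219), (114.41302490234375, 100.13404846191406), 5.40779972076416)
```

View pics/w1.png

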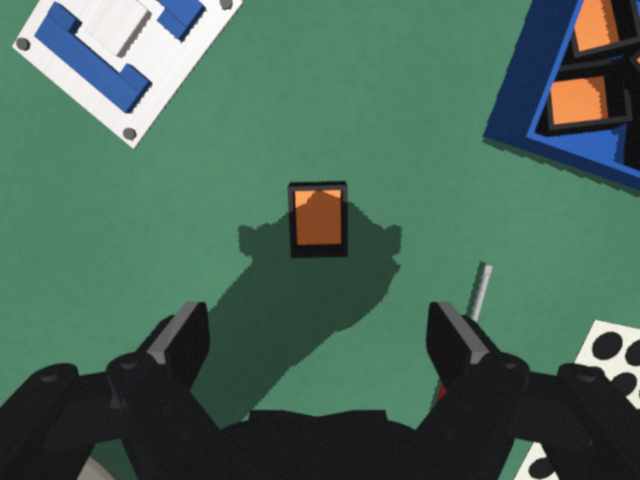

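The wrist view shows the cap at (318,218), with the orange floor at (0.4707,-0.1925) and yaw 22.4°, which agrees with the top/side fix. Next I pre-tilt, descend and grip.

```bash
python3 -m crank '[[[0,0,-0.9,-0.267,0.676,0.05],[0,0,-0.9,-0.267,0.676,0.05],[0,0,-0.9,-0.267,0.676,0],[0,0,-0.9,-0.267,0.676,0],[0,0,-1,0,0,0],[0,0,-1,0,0,0],[0,0,-1,0,0,0],[0,0,-1,0,0,0],[0,0,-1,0,0,0],[0,0,-0.1,0,0,0],[0,0,0,0,0,0],[0,0,0,0,0,0]]]'
python3 -m crank '[[[0,0,0,0,0,0],[0,0,0,0,0,0],[0,0,0,0,0,0],[0,0,0,0,0,0],[0,0,0,0,0,0],[0,0,0,0,0,0],[0,0,0,0,0,0],[0,0,0,0,0,0]]]' 0.3 40
```

```text
time: 4.37
ee_pos: [0.4707, -0.1916, 0.0296]
tcp_rot: [-179.8, 19.9, 22.3]
wrist_force: [0.2, 0.8, 0.1]
opening: 0.0851
grasp_force: 0.0
time: 5.03
ee_pos: [0.4709, -0.1921, 0.0294]
tcp_rot: [-179.9, 19.9, 22.2]
wrist_force: [0.7, 0.8, 6.9]
opening: 0.047
grasp_force: 42.2
```

```bash
python3 -m crank '[[[0,0,0.5,0,0,0],[-0.32,0.325,0.9,0,0,0.898],[-0.32,0.325,0.9,0,0,0.898],[-0.32,0.325,0.9,0,0,0.898],[-0.32,0.325,0.9,0,0,0.898],[-0.32,0.325,0.5,0,0,0.898],[-0.32,0.325,0,0,0,0.898],[-0.32,0.325,0,0,0,0.898],[-0.32,0.325,0,0,0,0.898],[0,0,0,0,0,0]]]'
python3 -m crank '[[[0,0,0,0.887,-0.295,0],[0,0,0,0.887,-0.295,0],[0,0,0,0.887,-0.295,0],[0,0,0,0.887,-0.295,0],[0,0,0,0.887,-0.295,0],[0,0,0,0.887,-0.295,0],[0,0,0,0.887,-0.295,0],[0,0,0,0.887,-0.295,0],[0,0,0,0.887,-0.295,0],[0,0,0,0.887,-0.295,0],[0,0,0,0.887,-0.295,0],[0,0,0,0.887,-0.295,0],[0,0,0,0.887,-0.295,0],[0,0,0,0.887,-0.295,0],[0,0,0,0,0,0],[0,0,0,0,0,0]]]'
python3 - <<'E'
from h import *
o=bot.get_obs();print(o["q"].round(1))
s=bot.camera("side");t=bot.camera("top")
a=cv2.resize(s[130:280,330:530],None,fx=2.,fy=2.);b=cv2.resize(t[200:350,290:490],None,fx=2,fy=2.)
cv2.imwrite("pics/h1.png",np.hstack([a,b])[:,:,::-1])
E
```

```text
time: 5.87
ee_pos: [0.4179, -0.1391, 0.1213]
tcp_rot: [-179.8, 20.0, 72.0]
wrist_force: [-0.2, 0.6, 0.3]
opening: 0.0471
grasp_force: 41.5
time: 7.2
ee_pos: [0.4189, -0.1408, 0.1179]
tcp_rot: [-178.5, -70.0, 70.3]
wrist_force: [-0.1, -0.1, -0.9]
opening: 0.0472
grasp_force: 41.5
[-48.   23.8  -8.9 111.1  54.6  31.4]
```

View pics/h1.png

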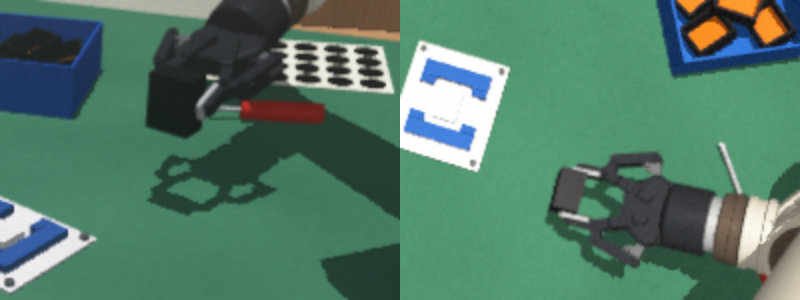

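The cap is held with its back facing left and is level. Lowering it to stand on its end face.

```bash
python3 -m crank '[[[0,0,-1,0,0,0],[0,0,-1,0,0,0],[0,0,-1,0,0,0],[0,0,-0.8,0,0,0],[0,0,-0.3,0,0,0],[0,0,0,0,0,0],[0,0,0,0,0,0]]]'
python3 -m crank '[[[0,0,-0.1,0,0,0],[0,0,-0.1,0,0,0],[0,0,0,0,0,0]]]'
```

```text
time: 7.88
ee_pos: [0.4197, -0.1403, 0.0403]
tcp_rot: [179.6, -69.8, 72.2]
wrist_force: [-0.8, 0.3, -1.3]
opening: 0.047
grasp_force: 41.5
time: 8.13
ee_pos: [0.4193, -0.1402, 0.0347]
tcp_rot: [179.9, -69.9, 71.9]
wrist_force: [-0.3, -0.7, -0.3]
opening: 0.0468
grasp_force: 41.5
```

```bash
python3 -m crank '[[[0,0,-0.1,0,0,0],[0,0,0,0,0,0]]]'
python3 -m crank '[[[0,0,-0.1,0,0,0],[0,0,0,0,0,0]]]'
python3 -m crank '[[[0,0,-0.05,0,0,0],[0,0,0,0,0,0]]]'
```

```text
time: 8.3
ee_pos: [0.4191, -0.14, 0.0321]
tcp_rot: [-179.9, -70.0, 71.7]
wrist_force: [0.8, -0.3, -0.7]
opening: 0.0474
grasp_force: 41.5
time: 8.47
ee_pos: [0.419, -0.1399, 0.0299]
tcp_rot: [-179.9, -70.0, 71.7]
wrist_force: [-0.0, 0.2, -0.9]
opening: 0.0471
grasp_force: 41.5
time: 8.63
ee_pos: [0.4191, -0.14, 0.0293]
tcp_rot: [-179.9, -70.0, 71.7]
wrist_force: [-0.1, -0.3, 0.2]
opening: 0.0472
grasp_force: 41.5
```

```bash
python3 -m crank '[[[0,0,-0.05,0,0,0],[0,0,0,0,0,0]]]' | sed -n '2p;4p'
python3 -m crank '[[[0,0,-0.05,0,0,0],[0,0,0,0,0,0]]]'| sed -n '2p;4p'
python3 -m crank '[[[0,0,-0.05,0,0,0],[0,0,0,0,0,0]]]'| sed -n '2p;4p'
```

```text
ee_pos: [0.4192, -0.14, 0.0291]
wrist_force: [-2.8, -1.3, 8.9]
ee_pos: [0.4192, -0.1401, 0.0291]
wrist_force: [-6.1, -2.5, 17.8]
ee_pos: [0.4192, -0.1401, 0.029]
wrist_force: [-9.9, -3.0, 27.1]
```

```bash
python3 -m crank '[[[0,0,0.12,0,0,0],[0,0,0,0,0,0]]]' | sed -n '2p;4p'
python3 -m crank '[[[0,0,0,0,0,0],[0,0,0,0,0,0],[0,0,0,0,0,0],[0,0,0,0,0,0],[0,0,0,0,0,0],[0,0,0,0,0,0]]]' 1
python3 -m crank '[[[-0.15,-0.4,0.15,0,0,0],[-0.267,-0.803,0.308,0,0,0],[-0.267,-0.803,0.308,0,0,0],[-0.267,-0.803,0.308,0,0,0],[-0.267,-0.803,0.308,0,0,0],[-0.117,-0.403,0.158,0,0,0],[0,0,0.64,-0.878,0.292,0],[0,0,0.64,-0.878,0.292,0],[0,0,0.64,-0.878,0.292,0],[0,0,0.64,-0.878,0.292,0],[0,0,0.64,-0.878,0.292,0],[0,0,0.64,-0.878,0.292,0],[0,0,0.64,-0.878,0.292,0],[0,0,0.64,-0.878,0.292,0],[0,0,0.64,-0.878,0.292,0],[0,0,0.64,-0.878,0.292,0],[0,0,0.64,-0.878,0.292,0],[0,0,0,0,0,0]]]'
python3 - <<'E'
from h import *
mt,ms=bot.camera_model("top"),bot.camera_model("side")
s=bot.camera("side");t=bot.camera("top");print(bot.get_obs()["q"].round(1))
a=cv2.resize(s[130:280,330:530],None,fx=2.,fy=2.);b=cv2.resize(t[200:350,290:490],None,fx=2,fy=2.)
cv2.imwrite("pics/h2.png",np.hstack([a,b])[:,:,::-1])
cv2.imwrite("pics/top2.png",t[:,:,::-1]);cv2.imwrite("pics/side2.png",s[:,:,::-1])
E
```

```text
ee_pos: [0.4193, -0.1402, 0.0292]
wrist_force: [-2.7, -4.9, 10.3]
time: 9.8
ee_pos: [0.4191, -0.1399, 0.0286]
tcp_rot: [-179.9, -70.0, 71.7]
wrist_force: [-0.4, -0.1, 0.0]
opening: 0.0853
grasp_force: 0.0
time: 11.3
ee_pos: [0.3935, -0.2193, 0.2038]
tcp_rot: [179.9, 0.4, 71.8]
wrist_force: [0.4, -0.2, -0.2]
opening: 0.0852
grasp_force: 0.0
[-29.3  -9.3  -9.3  90.2   0.1  79. ]
```

View pics/h2.png

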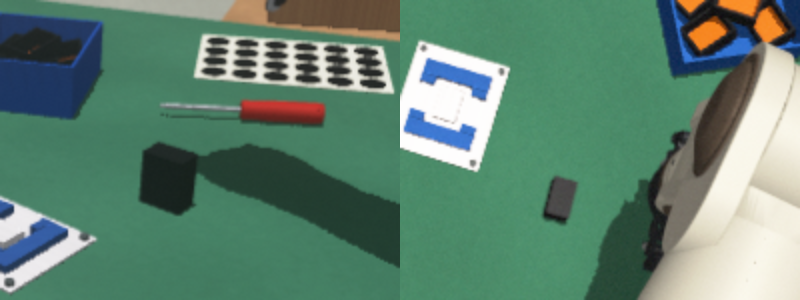

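The cap stands on its end, centred at about (370,299) in the top view, with its back to the left. Measuring it now.

```bash
python3 - <<'E'
from h import *
mt,ms=bot.camera_model("top"),bot.camera_model("side")
t=cv2.imread("pics/top2.png");s=cv2.imread("pics/side2.png")
g=t[280:320,352:390].max(2);print(g[8:32:2,6:30:2])
sat=hsv(t[:,:,::-1].copy())[:,:,1]
for nm,lo,hi in(("top face",45,95),("all",0,95)):
    k=np.zeros(t.shape[:2],np.uint8);k[280:320,352:390]=((g>=lo)&(g<=hi)&(sat[280:320,352:390]<70))
    c=blobs(k)[0];print(nm,rect_w(mt,c,.06),cen(c)); 
k=np.zeros(s.shape[:2],np.uint8);k[195:240,390:435]=s[195:240,390:435].max(2)<60
c=blobs(k)[0];print("side hull",cv2.approxPolyDP(cv2.convexHull(c),2,True).reshape(-1,2).tolist())
E
```

```text
[[146 149 146 142 129  87 119 137 143 146 147 145]
 [146 144 147 145  44  76  75  72  73 100 135 143]
 [144 143 144 127  56  75  78  76  74  71 108 144]
 [145 142 146 100  62  75  75  73  75  75 123 145]
 [146 144 145  74  76  78  74  76  74  74 137 143]
 [144 143 141  34  79  75  70  74  73  83 144 142]
 [144 143 123  58  75  78  76  74  75 107 143 144]
 [148 146  98  64  78  76  74  73  74 124 143 146]
 [147 143  56  76  77  76  76  76  72 138 144 142]
 [142 144  25  60  70  75  74  77  81 143 144 146]
 [141 136  49  35  24  30  42  61 102 144 145 141]
 [143 146 126 109 112  59  49  53 146 145 145 144]]
top face ((423.9828186035156, -126.93026733398438), (29.337968826293945, 47.77280807495117), 71.68303680419922) [370.12380952 298.3030303 ]
all ((422.30377197265625, -125.74663543701172), (30.529918670654297, 51.704734802246094), 71.68303680419922) [369.72105672 298.87179487]
side hull [[429, 208], [423, 234], [417, 236], [400, 229], [402, 205], [409, 201]]
```

The top face measures 29.3 x 47.8 mm at z=60, so the height is confirmed. Its centre is (0.4240,-0.1269), and the back faces azimuth 71.7° as predicted.

```bash
python3 -m crank '[[[0.114,0.343,0,0,0,0.97],[0.114,0.343,0,0,0,0.97],[0.114,0.343,0,0,0,0.97],[0.114,0.343,0,0,0,0.97],[0.114,0.343,0,0,0,0.97],[0.114,0.343,0,0,0,0.97],[0.114,0.343,0,0,0,0.97],[0.114,0.343,0,0,0,0.97],[0.114,0.343,0,0,0,0.97],[0.114,0.343,0,0,0,0.97],[0.114,0.343,0,0,0,0.97],[0.114,0.343,0,0,0,0.97],[0.114,0.343,0,0,0,0.97],[0.114,0.343,0,0,0,0.97],[0.114,0.343,0,0,0,0.97],[0.114,0.343,0,0,0,0.97],[0.114,0.343,0,0,0,0.97],[0.114,0.343,0,0,0,0.97],[0.114,0.343,0,0,0,0.97],[0.114,0.343,0,0,0,0.97]]]' | sed -n '2,3p'
python3 -m crank '[[[0.114,0.343,0,0,0,0.97],[0.114,0.343,0,0,0,0.97],[0.114,0.343,0,0,0,0.97],[0.114,0.343,0,0,0,0.97],[0.114,0.343,0,0,0,0.97],[0.114,0.343,0,0,0,0.97],[0.114,0.343,0,0,0,0.97],[0,0,0,0,0,0]]]' | sed -n '2,3p'
python3 -m crank '[[[0,0,0,-0.878,0.292,0],[0,0,0,-0.878,0.292,0],[0,0,0,-0.878,0.292,0],[0,0,0,-0.878,0.292,0],[0,0,0,-0.878,0.292,0],[0,0,0,-0.878,0.292,0],[0,0,0,-0.878,0.292,0],[0,0,0,-0.878,0.292,0],[0,0,0,-0.878,0.292,0],[0,0,0,-0.878,0.292,0],[0,0,0,-0.878,0.292,0],[0,0,0,0,0,0],[0,0,0,0,0,0]]]'
python3 -c "
from workcell import bot;print(bot.get_obs()['q'].round(1))"
```

```text
ee_pos: [0.4376, -0.0834, 0.1985]
tcp_rot: [179.9, -0.1, -154.7]
ee_pos: [0.4537, -0.0351, 0.1986]
tcp_rot: [179.9, 0.1, -108.0]
time: 14.82
ee_pos: [0.4535, -0.0356, 0.1975]
tcp_rot: [179.0, -70.0, -107.4]
wrist_force: [0.2, -0.2, 0.9]
opening: 0.0853
grasp_force: 0.0
[ 20.7  28.8   6.  127.3 -46.7 -23.1]
```

```bash
python3 -m crank '[[[0,0,-0.5,0,0,0],[0,0,-0.8,0,0,0],[0,0,-0.8,0,0,0],[0,0,0,0,0,0]]]'| sed -n '2,4p'
python3 -c "
from workcell import bot;print(bot.get_obs()['q'].round(1))"
```

```text
ee_pos: [0.4535, -0.0358, 0.1572]
tcp_rot: [-179.8, -69.8, -108.5]
wrist_force: [-0.8, -0.2, -1.0]
[ 20.7  30.5   3.9 123.1 -46.8 -23.1]
```

```bash
python3 -m crank '[[[0,0,-0.95,0,0,0],[0,0,-0.95,0,0,0],[0,0,-0.95,0,0,0],[0,0,-0.95,0,0,0],[0,0,-0.95,0,0,0],[0.06,0.06,-0.05,0,0,0],[0,0,0,0,0,0],[0,0,0,0,0,0]]]'| sed -n '2,4p'
python3 -c "
from workcell import bot;print(bot.get_obs()['q'].round(1))"
```

```text
ee_pos: [0.4558, -0.0339, 0.0642]
tcp_rot: [-179.8, -69.9, -108.4]
wrist_force: [0.0, 0.4, -0.5]
[ 20.9  36.6   1.5 114.7 -46.8 -22.9]
```

```bash
python3 -m crank '[[[-0.277,-0.807,-0.342,0,0,0],[-0.277,-0.807,-0.342,0,0,0],[-0.277,-0.807,-0.342,0,0,0],[-0.277,-0.807,-0.342,0,0,0],[-0.277,-0.807,-0.342,0,0,0],[0,0,0,0,0,0],[0,0,0,0,0,0]]]'
python3 -m crank '[[[0,0,0,0,0,0],[0,0,0,0,0,0],[0,0,0,0,0,0],[0,0,0,0,0,0],[0,0,0,0,0,0],[0,0,0,0,0,0],[0,0,0,0,0,0],[0,0,0,0,0,0]]]' 0.3 40
```

```text
time: 16.4
ee_pos: [0.4276, -0.1149, 0.0295]
tcp_rot: [-179.9, -69.9, -108.4]
wrist_force: [0.3, 0.6, 0.7]
opening: 0.0853
grasp_force: 0.0
time: 17.07
ee_pos: [0.428, -0.1142, 0.0286]
tcp_rot: [180.0, -70.0, -108.1]
wrist_force: [1.4, 3.7, 5.1]
opening: 0.0474
grasp_force: 43.3
```

```bash
python3 -m crank '[[[0,0,0.4,0,0,0],[0,0,0.8,0,0,0],[0,0,0.9,0,0,0],[0,0,0.9,0.887,-0.295,0],[0,0,0.9,0.887,-0.295,0],[0,0,0.9,0.887,-0.295,0],[0,0,0.2,0.887,-0.295,0],[0,0,0,0.887,-0.295,0],[0,0,0,0.887,-0.295,0],[0,0,0,0.887,-0.295,0],[0,0,0,0.887,-0.295,0],[0,0,0,0.887,-0.295,0],[0,0,0,0.887,-0.295,0],[0,0,0,0.887,-0.295,0],[0,0,0,0.887,-0.295,0],[0,0,0,0.887,-0.295,0],[0,0,0,0.887,-0.295,0],[0,0,0,0,0,0]]]'
python3 -m crank '[[[0.48,0.445,0,0,0,-0.957],[0.48,0.445,0,0,0,-0.957],[0.48,0.445,0,0,0,-0.957],[0.48,0.445,0,0,0,-0.957],[0.48,0.445,0,0,0,-0.957],[0.48,0.445,0,0,0,-0.957],[0.48,0.445,0,0,0,-0.957],[0.48,0.445,0,0,0,-0.957],[0.48,0.445,0,0,0,-0.957],[0.48,0.445,0,0,0,-0.957],[0.48,0.445,0,0,0,-0.957],[0.48,0.445,0,0,0,-0.957],[0.48,0.445,0,0,0,-0.957],[0.48,0.445,0,0,0,-0.957],[0,0,0,0,0,0],[0,0,0,0,0,0]]]'
python3 - <<'E'
from h import *
print(bot.get_obs()["q"].round(1))
s=bot.camera("side");t=bot.camera("top")
a=cv2.resize(s[150:300,230:430],None,fx=2.,fy=2.);b=cv2.resize(t[180:330,220:420],None,fx=2,fy=2.)
cv2.imwrite("pics/h3.png",np.hstack([a,b])[:,:,::-1])
cv2.imwrite("pics/top3.png",t[:,:,::-1]);cv2.imwrite("pics/side3.png",s[:,:,::-1])
E
```

```text
time: 18.57
ee_pos: [0.4264, -0.1157, 0.1276]
tcp_rot: [-179.9, 20.3, -108.5]
wrist_force: [0.1, -0.2, -0.6]
opening: 0.0476
grasp_force: 42.7
time: 19.9
ee_pos: [0.5618, 0.0114, 0.1279]
tcp_rot: [-179.7, 20.0, 159.8]
wrist_force: [0.5, -0.4, -1.4]
opening: 0.0468
grasp_force: 42.6
[  5.3 -11.3 -21.6  61.7  -8.7  24.1]
```

View pics/h3.png

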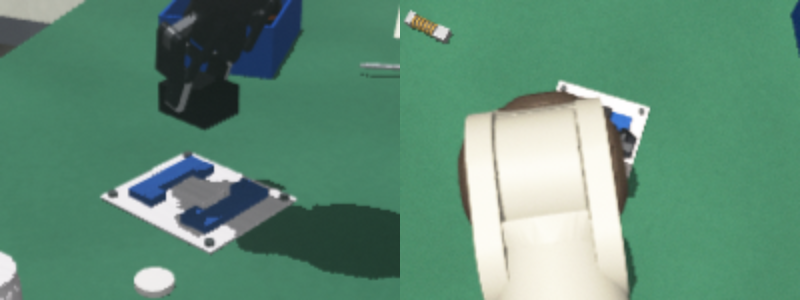

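The side view shows the cap level, hollow side down, over the nest; the top view is occluded by the arm. Before descending I check the nest from the side view, and the cap's silhouette corners.

```bash
python3 - <<'E'
from h import *
ms=bot.camera_model("side")
s=cv2.imread("pics/side0.png")[:,:,::-1].copy();H=hsv(s)
def box(k,x0,x1,y0,y1):
    o=np.zeros_like(k);o[y0:y1,x0:x1]=k[y0:y1,x0:x1];return o
w=box(cv2.inRange(H,(0,0,150),(180,70,255))|cv2.inRange(H,(100,100,60),(125,255,255)),275,385,222,280)
c=blobs(w)[0];print("plate side z4",rect_w(ms,c,.004))
# pin-point plate corners and compare to top
t=cv2.imread("pics/top0.png")[:,:,::-1].copy();mt=bot.camera_model("top")
w2=box(cv2.inRange(hsv(t),(0,0,170),(180,60,255))|cv2.inRange(hsv(t),(100,120,80),(125,255,255)),275,350,210,295)
c2=blobs(w2)[0];print("plate top z4",rect_w(mt,c2,.004))
q=cv2.approxPolyDP(cv2.convexHull(c),5,True).reshape(-1,2);q2=cv2.approxPolyDP(cv2.convexHull(c2),5,True).reshape(-1,2)
P=plane(ms,q,.004);P2=plane(mt,q2,.004)
for i,p in enumerate(P):
    j=np.argmin(np.linalg.norm(P2-p,axis=1));print("corner",tri(ms,q[i],mt,q2[j]))
# cap now
im=cv2.imread("pics/side3.png");k=box(((im.max(2)<45)*255).astype(np.uint8),300,355,185,220)
h=cv2.approxPolyDP(cv2.convexHull(blobs(k)[0]),1.5,True).reshape(-1,2);print(h.tolist())
R=np.array(ms["R"]);tv=np.array(ms["t"]);kk,d=K(ms)
o=bot.get_obs()["ee_pos"];a=np.radians(-20.15);X=np.array([np.cos(a),np.sin(a),0]);Y=np.array([-np.sin(a),np.cos(a),0])
C=o-X*.001; C[2]=o[2]+.0017-.030
pts=np.array([C+sx*.03*X+sy*.024*Y for sx in(-1,1) for sy in(-1,1)])
print("pred bottom corners",cv2.projectPoints(pts,cv2.Rodrigues(R)[0],tv,kk,d)[0].reshape(-1,2).round(1).tolist())
E
```

```text
plate side z4 ((562.1610107421875, 10.258094787597656), (133.859375, 153.3903350830078), 69.24699401855469)
plate top z4 ((562.32275390625, 11.067337036132812), (132.4971923828125, 152.3227081298828), 69.88042449951172)
corner (array([ 0.46951133, -0.02356813,  0.00381984]), np.float64(0.001915894277722286))
corner (array([0.51559831, 0.09849734, 0.0048153 ]), np.float64(0.003049991688888045))
corner (array([0.65360063, 0.04716463, 0.00653285]), np.float64(8.532601145876889e-05))
corner (array([ 0.60635547, -0.07581701,  0.00406732]), np.float64(0.009664731105098814))
[[348, 192], [348, 206], [333, 213], [310, 204], [310, 185], [342, 185]]
pred bottom corners [[349.1, 206.1], [332.4, 214.6], [326.2, 197.3], [309.3, 205.2]]
```

```bash
python3 -m crank '[[[0.06,-0.04,-0.8,0,0,0],[0,0,-0.9,0,0,0],[0,0,-0.9,0,0,0],[0,0,-0.9,0,0,0],[0,0,-0.4,0,0,0],[0,0,0,0,0,0],[0,0,0,0,0,0]]]'
python3 - <<'E'
from h import *
o=bot.get_obs();print(o["ee_pos"],bot.camera_model("wrist")["t"])
s=bot.camera("side");w=bot.camera("wrist")
a=cv2.resize(s[180:280,260:393],(533,400),interpolation=cv2.INTER_CUBIC)
cv2.imwrite("pics/h4.png",np.hstack([a[:,:400],cv2.resize(w,(400,300)).copy() if 0 else cv2.resize(w[:,:480],(400,400))])[:,:,::-1])
cv2.imwrite("pics/side4.png",s[:,:,::-1])
E
```

```text
time: 20.58
ee_pos: [0.5629, 0.0088, 0.0505]
tcp_rot: [-179.8, 20.0, 159.6]
wrist_force: [-0.0, -0.0, -0.6]
opening: 0.047
grasp_force: 42.6
[0.56292031 0.00878674 0.05054771] [-0.20430726 -0.4213739  -0.12903463]
```

View pics/h4.png

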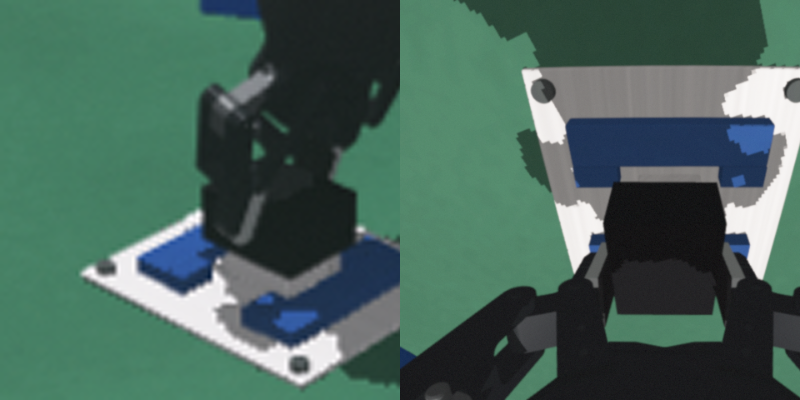

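The wrist view shows the cap about 1.2 mm short of the frame centre toward nest +y (cap at column 668, frame at 671). The TCP y reading shows the same shortfall. I correct it and press down in small steps.

```bash
python3 -m crank '[[[0,0.09,0,0,0,0.02],[0,0,-0.3,0,0,0],[0,0,0,0,0,0],[0,0,0,0,0,0]]]'
python3 -m crank '[[[0,0,-0.2,0,0,0],[0,0,0,0,0,0]]]'|sed -n '2,4p'
```

```text
time: 21.02
ee_pos: [0.5629, 0.0111, 0.0438]
tcp_rot: [-179.8, 20.0, 159.8]
wrist_force: [-0.3, 0.4, -0.2]
opening: 0.0472
grasp_force: 42.6
ee_pos: [0.5628, 0.011, 0.0393]
tcp_rot: [-179.8, 19.9, 159.8]
wrist_force: [-0.5, -0.7, -0.5]
```

```bash
python3 -m crank '[[[0,0,-0.15,0,0,0],[0,0,0,0,0,0]]]'|sed -n '2,4p'
python3 -m crank '[[[0,0,-0.15,0,0,0],[0,0,0,0,0,0]]]'|sed -n '2,4p'
python3 -m crank '[[[0,0,-0.1,0,0,0],[0,0,0,0,0,0]]]'|sed -n '2,4p'
```

```text
ee_pos: [0.5628, 0.011, 0.0364]
tcp_rot: [-179.8, 19.9, 159.8]
wrist_force: [-0.4, 0.3, -1.5]
ee_pos: [0.5628, 0.011, 0.0335]
tcp_rot: [-179.8, 20.0, 159.7]
wrist_force: [0.2, 0.6, -0.7]
ee_pos: [0.5636, 0.011, 0.0331]
tcp_rot: [-179.8, 20.1, 159.7]
wrist_force: [-3.2, 0.6, 6.5]
```

```bash
python3 -m crank '[[[0,0,-0.12,0,0,0],[0,0,0,0,0,0]]]'|sed -n '2,4p'
python3 -m crank '[[[0,0,0.1,0,0,0],[0,0,0,0,0,0],[0,0,0,0,0,0]]]'|sed -n '2,4p'
python3 -m crank '[[[0,0,0,0,0,0],[0,0,0,0,0,0],[0,0,0,0,0,0],[0,0,0,0,0,0],[0,0,0,0,0,0],[0,0,0,0,0,0]]]' 1
python3 -m crank '[[[-0.2,0.07,0.55,0,0,0],[-0.3,0.11,0.9,0,0,0],[-0.3,0.11,0.9,0,0,0],[-0.3,0.11,0.9,0,0,0],[-0.3,0.11,0.9,0,0,0],[-0.3,0.11,0.9,0,0,0],[-0.3,0.11,0.9,0,0,0],[-0.8,0.8,0.5,0,0,0],[-0.8,0.8,0.5,0,0,0],[-0.8,0.8,0.5,0,0,0],[-0.8,0.8,0,0,0,0],[-0.8,0.8,0,0,0,0],[0,0,0,0,0,0]]]'|sed -n '2,4p'
python3 - <<'E'
from h import *
s=bot.camera("side");t=bot.camera("top")
a=cv2.resize(s[180:280,260:393],(533,400),interpolation=cv2.INTER_CUBIC);b=cv2.resize(t[200:300,265:365],(400,400),interpolation=cv2.INTER_CUBIC)
cv2.imwrite("pics/h5.png",np.hstack([a[:,:400],b])[:,:,::-1])
cv2.imwrite("pics/top5.png",t[:,:,::-1]);cv2.imwrite("pics/side5.png",s[:,:,::-1])
E
```

```text
ee_pos: [0.5642, 0.011, 0.033]
tcp_rot: [-179.8, 20.2, 159.7]
wrist_force: [-15.1, 0.6, 25.1]
ee_pos: [0.5638, 0.0111, 0.0331]
tcp_rot: [-179.8, 20.1, 159.7]
wrist_force: [-4.8, 1.8, 11.7]
time: 22.6
ee_pos: [0.563, 0.011, 0.0314]
tcp_rot: [-179.8, 20.0, 159.7]
wrist_force: [0.2, -0.2, -0.7]
opening: 0.0854
grasp_force: 0.0
ee_pos: [0.4414, 0.1074, 0.181]
tcp_rot: [-179.8, 20.0, 159.9]
wrist_force: [-0.1, -0.4, 0.4]
```

View pics/h5.png

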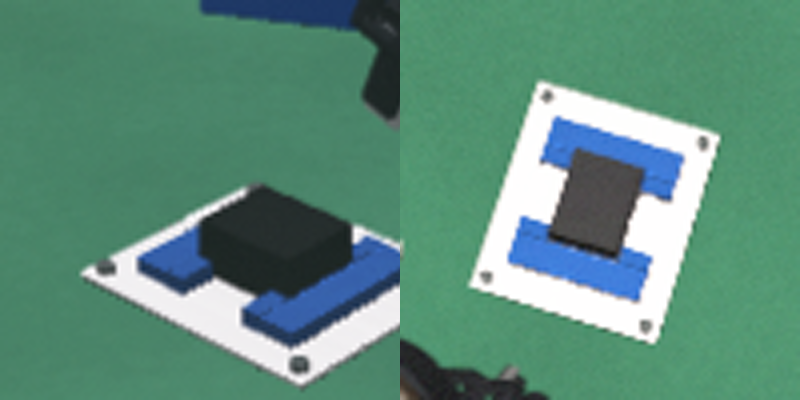

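The cap sits level in the pocket, with its back showing as the dark rectangle at about (314,251) in the full top image. Next: measure its centre and height, and the pad.

```bash
python3 - <<'E'
from h import *
mt,ms=bot.camera_model("top"),bot.camera_model("side")
t=cv2.imread("pics/top5.png");s=cv2.imread("pics/side5.png")
def box(k,x0,x1,y0,y1):
    o=np.zeros(k.shape,np.uint8);o[y0:y1,x0:x1]=k[y0:y1,x0:x1];return o
g=t.max(2);
c=blobs(box((g>42)&(g<110),298,332,233,270))[0]
(x,y),wh,a=rect_w(mt,c,.034);print("back z34",x,y,wh,a)
cs=blobs(box(s.max(2)<60,305,352,222,258))[0]
h=cv2.approxPolyDP(cv2.convexHull(cs),1.5,True).reshape(-1,2);print(h.tolist())
R=np.array(ms["R"]);kk,d=K(ms);a=np.radians(-20.15);X=np.array([np.cos(a),np.sin(a),0]);Y=np.array([-np.sin(a),np.cos(a),0])
for z in(.034,.044):
    pts=np.array([np.array([x/1e3,y/1e3,z])+sx*.03*X+sy*.024*Y for sx in(-1,1) for sy in(-1,1)])
    print(z,cv2.projectPoints(pts,cv2.Rodrigues(R)[0],np.array(ms["t"]),kk,d)[0].reshape(-1,2).round(1).tolist())
E
```

```text
back z34 559.5556640625 10.310230255126953 (47.99879837036133, 63.99147033691406) 69.62986755371094
[[310, 236], [327, 227], [345, 235], [347, 244], [333, 253], [324, 253], [313, 248], [310, 243]]
0.034 [[349.0, 235.9], [332.9, 245.0], [326.8, 226.3], [310.6, 234.8]]
0.044 [[349.1, 231.5], [332.9, 240.5], [326.8, 222.0], [310.5, 230.4]]
```

```bash
python3 -m crank '[[[0.5,0.25,0,0.117,0.321,0],[0.5,0.25,0,0.117,0.321,0],[0.5,0.25,0,0.117,0.321,0],[0.5,0.25,0,0.117,0.321,0],[0.5,0.25,0,0.117,0.321,0],[0.5,0.25,0,0.117,0.321,0],[0.5,0.25,0,0.117,0.321,0],[0.5,0.25,0,0.117,0.321,0],[0.5,0.25,0,0.058,0.16,0],[0.5,0.2,0,0,0,0],[0,0.2,0,0,0,0],[0,0,0,0,0,0],[0,0,0,0,0,0]]]'
```

```text
time: 24.87
ee_pos: [0.5429, 0.1583, 0.1804]
tcp_rot: [-179.7, 0.0, 159.7]
wrist_force: [-0.6, 0.6, -0.1]
opening: 0.0854
grasp_force: 0.0
```

The back height of 34 mm agrees with the side view, and the cap centre is about (0.5617,0.0105). Now locating the pad with the wrist camera.

```bash
python3 - <<'E'
from h import *
o=bot.get_obs();m=bot.camera_model("wrist");w=bot.camera("wrist");cv2.imwrite("pics/w6.png",w[:,:,::-1])
k=cv2.inRange(hsv(w.copy()),(0,0,130),(180,70,255))
for c in blobs(k,300)[:6]:
    print(cen(c).round(),cv2.contourArea(c),plane(m,[cen(c)],.006).round(4),rect_w(m,c,.008))
mt=bot.camera_model("top");t=bot.camera("top")
print(o["ee_pos"])
t0=cv2.imread("pics/top0.png")[:,:,::-1].copy();kk=cv2.inRange(hsv(t0),(0,0,150),(180,80,255));q=np.zeros_like(kk);q[248:276,245:272]=kk[248:276,245:272]
ct=cen(blobs(q)[0])
for c in blobs(k,300)[:6]:
    if abs(plane(m,[cen(c)],.006)[0,:2]-[.5424,.1615]).max()<.02: print("tri wrist-top",tri(m,cen(c),mt,ct))
E
```

```text
[180. 274.] 10218.5 [[0.5438 0.0296 0.006 ]] ((560.6150512695312, 14.326644897460938), (130.55279541015625, 149.95738220214844), 69.7734375)
[323. 220.] 1520.5 [[0.5414 0.1622 0.006 ]] ((541.2168579101562, 162.38221740722656), (36.0712890625, 36.81241989135742), 69.86297607421875)
[564. 157.] 1195.5 [[0.5585 0.3627 0.006 ]] ((560.9986572265625, 365.78948974609375), (37.220497131347656, 55.26069641113281), 66.81525421142578)
[465. 331.] 712.0 [[0.6829 0.248  0.006 ]] ((679.894287109375, 247.97042846679688), (75.06904602050781, 17.62941551208496), 11.03200626373291)
[169. 333.] 677.5 [[ 0.5917 -0.0055  0.006 ]] ((588.8063354492188, -2.7973861694335938), (18.146106719970703, 74.38201141357422), 38.781707763671875)
[0.54286846 0.15825568 0.18038488]
tri wrist-top (array([0.54265621, 0.16202122, 0.00320647]), np.float64(0.0012224640518720968))
```

```bash
python3 -m crank '[[[-0.07,0.185,-0.7,0,0,0],[0,0,-0.9,0,0,0],[0,0,-0.9,0,0,0],[0,0,-0.9,0,0,0],[0,0,-0.9,0,0,0],[0,0,-0.9,0,0,0],[0,0,-0.9,0,0,0],[0,0,-0.9,0,0,0],[0,0,-0.7,0,0,0],[0,0,0,0,0,0],[0,0,0,0,0,0],[0,0,0,0,0,0]]]' 0.55 30
python3 -m crank '[[[0,0,-0.1,0,0,0],[0,0,0,0,0,0]]]'|sed -n '2,4p'
python3 -m crank '[[[0,0,-0.1,0,0,0],[0,0,0,0,0,0]]]'|sed -n '2,4p'
```

```text
time: 25.97
ee_pos: [0.542, 0.1624, 0.028]
tcp_rot: [-179.8, 0.1, 159.8]
wrist_force: [0.1, 0.5, -0.3]
opening: 0.0468
grasp_force: 0.0
ee_pos: [0.5422, 0.1624, 0.0256]
tcp_rot: [-179.8, 0.1, 159.8]
wrist_force: [-0.5, 0.1, 0.2]
ee_pos: [0.5418, 0.1624, 0.0227]
tcp_rot: [-179.7, 0.0, 159.8]
wrist_force: [-0.6, -0.8, 0.3]
```

```bash
python3 -m crank '[[[0,0,-0.06,0,0,0],[0,0,0,0,0,0],[0,0,0,0,0,0]]]'|sed -n '2,4p'
python3 -m crank '[[[0,0,0,0,0,0],[0,0,0,0,0,0],[0,0,0,0,0,0],[0,0,0,0,0,0],[0,0,0,0,0,0]]]' 0.2 30
```

```text
ee_pos: [0.5416, 0.1623, 0.0214]
tcp_rot: [-179.7, 0.0, 159.8]
wrist_force: [-0.3, -0.5, -0.5]
time: 26.97
ee_pos: [0.5418, 0.1624, 0.0218]
tcp_rot: [-179.7, 0.0, 159.8]
wrist_force: [-2.0, 0.6, 4.5]
opening: 0.0338
grasp_force: 29.8
```

```bash
python3 -m crank '[[[0,0,0.4,0,0,0],[0,0,0.9,0,0,0],[0,0,0.9,0,0,0],[0,0,0.9,0,0,0],[0,0,0.6,0,0,0],[0.126,-0.948,0,0,0,0],[0.126,-0.948,0,0,0,0],[0.126,-0.948,0,0,0,0],[0.126,-0.948,0,0,0,0],[0.126,-0.948,0,0,0,0],[0.126,-0.948,0,0,0,0],[0.126,-0.948,0,0,0,0],[0.126,-0.948,0,0,0,0],[0,0,0,0,0,0],[0,0,0,0,0,0]]]'
python3 - <<'E'
from h import *
o=bot.get_obs();m=bot.camera_model("wrist");w=bot.camera("wrist");s=bot.camera("side")
print(o["ee_pos"],o["tcp_rot"])
a=cv2.resize(s[160:260,250:383],(533,400),interpolation=cv2.INTER_CUBIC)
cv2.imwrite("pics/h7.png",np.hstack([a[:,66:466],cv2.resize(w[100:,:],(400,238)).repeat(1,0) if 0 else cv2.resize(w[160:480,120:520],(400,400))])[:,:,::-1])
k=cv2.inRange(hsv(w.copy()),(0,0,110),(180,60,255));k[:160]=0
for c in blobs(k,300)[:6]: print(cen(c).round(1),cv2.contourArea(c),cv2.boundingRect(c),(plane(m,[cen(c)],o["ee_pos"][2]-.0138)[0]).round(4))
E
```

```text
time: 28.22
ee_pos: [0.5618, 0.01, 0.0955]
tcp_rot: [-179.7, 0.0, 159.7]
wrist_force: [-0.2, 0.1, -1.2]
opening: 0.0337
grasp_force: 29.9
[0.56183361 0.00997864 0.09546885] [-1.79715654e+02  9.62726286e-03  1.59658376e+02]
[323.3 239.8] 13546.5 (208, 160, 228, 180) [0.5333 0.0225 0.0817]
[317.5 317. ] 7000.0 (272, 266, 92, 95) [0.5635 0.009  0.0817]
[257.5 313.2] 604.5 (244, 289, 28, 53) [ 0.5534 -0.0135  0.0817]
[377.4 313.4] 600.0 (365, 289, 26, 53) [0.5705 0.0326 0.0817]
```

View pics/h7.png

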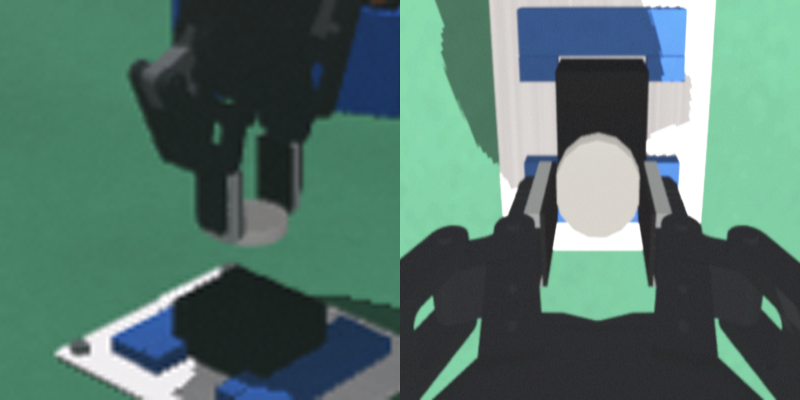

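The pad is held level, about 2 mm past the cap's centre on the outward side. I correct for that and lower it.

```bash
python3 -m crank '[[[-0.11,0.075,-0.5,0,0,0],[0,0,-0.6,0,0,0],[0,0,-0.5,0,0,0],[0,0,-0.3,0,0,0],[0,0,0,0,0,0],[0,0,0,0,0,0]]]'|sed -n '2,4p'
python3 -m crank '[[[0,0,-0.05,0,0,0],[0,0,0,0,0,0]]]'|sed -n '2,4p'
```

```text
ee_pos: [0.5592, 0.0124, 0.0566]
tcp_rot: [-179.7, -0.0, 159.8]
wrist_force: [0.7, 0.1, -0.1]
ee_pos: [0.5597, 0.0122, 0.0564]
tcp_rot: [-179.7, 0.0, 159.8]
wrist_force: [0.5, -0.3, 0.4]
```

```bash
python3 -m crank '[[[0,0,-0.04,0,0,0],[0,0,0,0,0,0]]]'|sed -n '2,4p'
python3 -m crank '[[[0,0,-0.04,0,0,0],[0,0,0,0,0,0]]]'|sed -n '2,4p'
```

```text
ee_pos: [0.5597, 0.0121, 0.0557]
tcp_rot: [-179.7, 0.0, 159.8]
wrist_force: [-1.1, 0.1, -1.3]
ee_pos: [0.5596, 0.0121, 0.0548]
tcp_rot: [-179.7, 0.0, 159.8]
wrist_force: [-0.1, -0.1, 0.5]
```

```bash
python3 -m crank '[[[0,0,-0.03,0,0,0],[0,0,0,0,0,0]]]'|sed -n '2,4p'
python3 -m crank '[[[0,0,-0.03,0,0,0],[0,0,0,0,0,0]]]'|sed -n '2,4p'
```

```text
ee_pos: [0.5596, 0.0121, 0.0542]
tcp_rot: [-179.7, 0.0, 159.8]
wrist_force: [-0.3, 0.0, -0.2]
ee_pos: [0.5596, 0.0121, 0.0536]
tcp_rot: [-179.7, 0.0, 159.8]
wrist_force: [0.1, 0.4, 0.1]
```

```bash
python3 -m crank '[[[0,0,-0.03,0,0,0],[0,0,0,0,0,0]]]'|sed -n '2,4p'
python3 -m crank '[[[0,0,-0.03,0,0,0],[0,0,0,0,0,0]]]'|sed -n '2,4p'
python3 - <<'E'
from h import *
s=bot.camera("side");w=bot.camera("wrist")
a=cv2.resize(s[180:270,275:365],(400,400),interpolation=cv2.INTER_CUBIC)
cv2.imwrite("pics/h8.png",np.hstack([a,cv2.resize(w[160:480,120:520],(400,400))])[:,:,::-1])
E
```

```text
ee_pos: [0.5597, 0.0121, 0.0532]
tcp_rot: [-179.7, 0.0, 159.8]
wrist_force: [-0.4, 1.3, -0.2]
ee_pos: [0.5597, 0.0122, 0.053]
tcp_rot: [-179.7, 0.0, 159.8]
wrist_force: [-1.9, -1.0, 5.2]
```

View pics/h8.png

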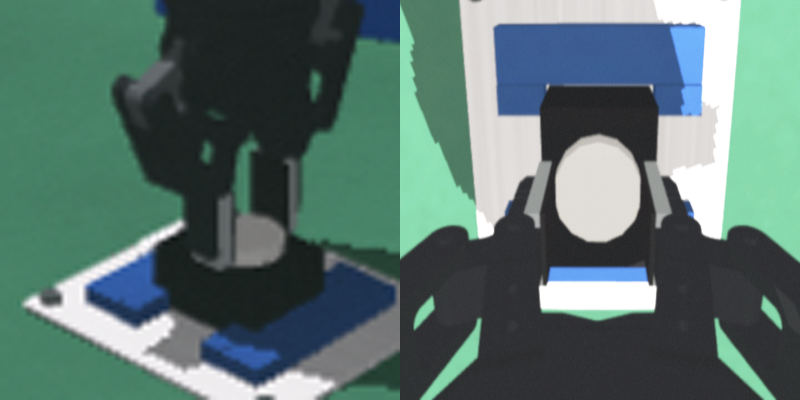

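Contact at 0.053 with the pad lying flat and centred. Releasing and retreating.

```bash
python3 -m crank '[[[0,0,0.02,0,0,0],[0,0,0,0,0,0],[0,0,0,0,0,0],[0,0,0,0,0,0],[0,0,0,0,0,0]]]' 0.7|sed -n '2,6p'
python3 -m crank '[[[0,0,0.3,0,0,0],[0,0,0.9,0,0,0],[0,0,0.9,0,0,0],[0,0,0.9,0,0,0],[-0.8,0.8,0.9,0,0,0],[-0.8,0.8,0.9,0,0,0],[-0.8,0.8,0.9,0,0,0],[-0.8,0.8,0,0,0,0],[-0.8,0.8,0,0,0,0],[-0.8,0.8,0,0,0,0],[-0.8,0.8,0,0,0,0],[-0.8,0.8,0,0,0,0],[0,0,0,0,0,0],[0,0,0,0,0,0]]]'|sed -n '1,4p'
python3 - <<'E'
from h import *
mt,ms=bot.camera_model("top"),bot.camera_model("side")
s=bot.camera("side");t=bot.camera("top")
a=cv2.resize(s[190:280,275:365],(400,400),interpolation=cv2.INTER_CUBIC);b=cv2.resize(t[200:300,265:365],(400,400),interpolation=cv2.INTER_CUBIC)
cv2.imwrite("pics/h9.png",np.hstack([a,b])[:,:,::-1])
def f(im,x0,x1,y0,y1):
    k=cv2.inRange(hsv(im.copy()),(0,0,130),(180,60,255));o=np.zeros_like(k);o[y0:y1,x0:x1]=k[y0:y1,x0:x1]
    return [c for c in blobs(o,40,600)]
for c in f(t,302,328,238,266): print("top",cen(c),cv2.contourArea(c),plane(mt,[cen(c)],.040),rect_w(mt,c,.042))
for c in f(s,312,346,212,250): print("side",cen(c),cv2.contourArea(c),plane(ms,[cen(c)],.040))
E
```

```text
ee_pos: [0.5596, 0.0121, 0.0527]
tcp_rot: [-179.7, 0.0, 159.8]
wrist_force: [-0.6, 0.2, -0.0]
opening: 0.0596
grasp_force: 0.0
time: 31.67
ee_pos: [0.4313, 0.1408, 0.1676]
tcp_rot: [-179.8, 0.1, 159.9]
wrist_force: [0.4, -0.9, 0.8]
top [313.275      249.84761905] 140.0 [[0.5603976  0.01109196 0.04      ]] ((560.9952392578125, 11.733100891113281), (36.7906494140625, 34.945167541503906), 87.16024780273438)
top [324.65625    256.07291667] 64.0 [[ 0.54223107 -0.01799008  0.04      ]] ((543.5340576171875, -16.341766357421875), (15.69430923461914, 40.064090728759766), 87.05631256103516)
side [329.51763367 232.83845279] 146.5 [[0.55981219 0.01082456 0.04      ]]
```

View pics/h9.png

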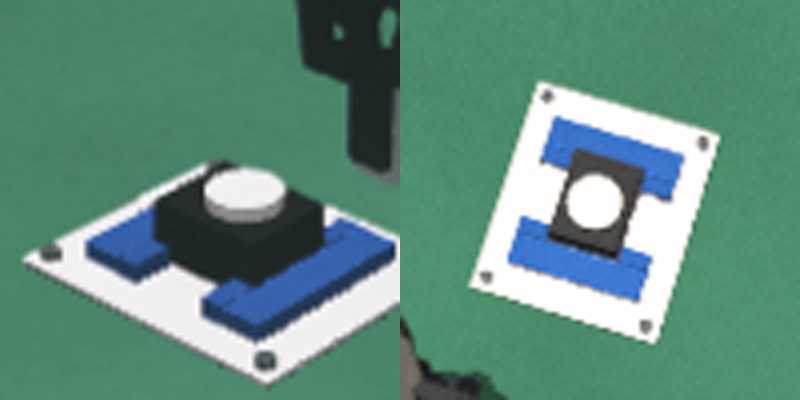

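Both views show the pad flat on the cap's back at (0.5600,0.011). That is within about 2 mm of the cap's centre, and the cap is still seated, so I hand in.

```bash
python3 -c "
from workcell import bot;print(bot.job_done())"
```

```text
the job is handed in; nothing more can be done
None
```

The job is handed in: the cap is turned over and seated fully home in the nest, and the white pad lies flat about 2 mm from the middle of its back. The arm is clear, I saw no contact with the can, screwdriver or bolt, and it took about 32 s; the hand-in call returned no verdict.

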